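# Set the spring-bed press and load it

### The job

Get the small gluing press ready: turn its black scale collar until it clicks in with the 7 at the red pointer (push it round by an orange lug). Then lay the pale maple blank flat in the press's pocket and set the dark pressing block squarely on top of it, brass grip up. Leave the collar at 7 and do not disturb the other things on the bench.

Things in the scene. Friction and masses are not known exactly. Their poses are not given: they have to be found in the camera images.
- press: press fixed to the bench: green base plate 180 x 180 x 12 mm, a black collar (136 mm across, z 14 to 35 mm) and inside it an aluminium deck (92 mm across, top z 37 mm) with the pocket. Origin: centre of the underside, on the collar's axis; z up; x towards the red pointer (post 12 x 10 mm, 41 mm high, 79 mm from the axis). The pocket's long side runs along x
- collar (a joint): turn of the collar about the press's z axis, rad, counter-clockwise from above. White numbers 1 to 9 on its top run clockwise, 15 degrees apart (7 has a yellow bar); a spring click holds it at each. 0 = 1 at the pointer, 0.262 = 2, ... 1.571 = 7, 2.094 = 9: turning counter-clockwise brings higher numbers. About 2 N at a lug passes a click, then it jumps into the next one
- lug_a (a point): middle of the top face of an orange lug on the collar, 40 mm above the bench, 82 mm from the axis, 100 degrees counter-clockwise from the pointer when the collar is at 0; turns with the collar. The lug is a radial bar 10 mm thick, from 66 to 98 mm from the axis, z 16 to 40 mm
- lug_b (a point): the same point of the second orange lug, like the first, 100 degrees farther counter-clockwise
- pocket (a point): centre of the pocket's cork floor, 44 mm above the bench; axes as the press's. Inside 64 mm along x by 44 mm along y, with four steel corner angles 20 mm high above the floor, 6 mm thick; the middle 40 mm of each long side (at +y and -y) and 20 mm of each short side are open for the fingers
- blank: pale maple blank, a plain block 60 (x) x 40 (y) x 12 (z) mm, about 30 g, lying loose on the bench; origin at the centre of its underside
- caul: dark wooden pressing block 60 (x) x 40 (y) x 20 (z) mm, with a brass grip on top 34 (x) x 14 (y) mm, from z 20 to 44 mm; about 160 g, loose on the bench; origin at the centre of its underside
- chisel: paring chisel with round pale handle, 255 mm long; not to be disturbed; origin on its underside
- plane: small brass thumb plane, 100 x 36 x 42 mm; not to be disturbed; origin on its underside
- scraper: flat steel plate, 90 x 50 x 6 mm; not to be disturbed; origin on its underside
- glue: white glue bottle with orange cap, 56 mm across, 130 mm tall; not to be disturbed; origin on its underside
- hammer: small hammer, 240 mm long; not to be disturbed; origin on its underside
- mug: blue mug, 80 mm across, 90 mm tall; not to be disturbed; origin on its underside
Not all that is in view belongs to the job. Several things look just like the blank: the one meant starts farthest from the robot's base. There is more than one size of the caul; the job needs the smallest.

How it is judged:
By the outcome, as a careful person would: the job done as asked, in the order asked, and still so for the second after the job is handed in, with the robot touching nothing.
It also fails if it takes over 72 s, if anything falls off the work surface, if the arm or the gripper's body presses on something with over 40 N, if the wrist force passes 120 N, or if a joint passes its speed limit or range.

### The arm

A 6-joint arm with a two-finger parallel gripper is mounted at the origin on the work surface. World frame = base frame: x ahead of the robot, y to its left, z up, the work surface at z = 0. Lengths are in m, angles in rad, forces in N, time in s.
With the tool pointing down it reaches from about 0.35 to 0.875 m from the base axis. Payload 15.5 kg.
Tool frame: the origin (TCP) lies at the very end of the fingers, on their centre line; the grasp point (between the pads) lies 19 mm behind it; z points along the fingers, y is the line along which they close (so a half turn about z gives the same grasp; the last joint's range is limited). The gripper opens to 85 mm and grips with 20 to 120 N. Pads are 22 mm wide; open, the fingers measure 114 mm over their backs; the gripper's body (76 mm by 85 mm) begins 54 mm behind the grasp point. The pads swing forward as they close: fully open they stand 13 mm farther back than shut.
Start: joints at [-1.27, 0.494, 1.345, -0, 1.302, -0.096], TCP at [0.242, -0.576, 0.231] pointing down, gripper open.
Joint ranges: [-2.91, 2.91], [-0.82, 2.16], [0.22, 2.67], [-1.22, 4.37], [0.12, 2.79], [-3.08, 3.08]. Speed limits (rad/s): [1.89, 1.89, 2.57, 3.01, 3.01, 3.01].

### API

Orientations are given as a unit quaternion [w, x, y, z].
In Python, from workcell import manip, optics gives the robot as it stands. The module is installed in compiled form; this text tells all that it offers.
- The arm moves only by the tool jog_arm, never from a script. Its argument "increments" is one flat list of numbers, 7 for each row, row after row: the shift along the tool's x, y, z scaled (see below), then the turn, a rotation vector about the tool's x, y, z scaled (see below), then the closure, from -1 (fully open) to 1 (shut). A call has 1 to 12 rows; each row is the pose to reach, as a shift and turn from the pose commanded when the call began, along the tool's axes at that moment, turning the shorter way round; what a row does not reach only later rows make up. The controller multiplies each number of a shift by 0.2 m and each number of a turn by pi rad. A row lasts 1/8 s, in which the tool goes at most 62.5 mm and 10.7 degrees, less where a joint would pass 70% of its speed; a pose out of reach is approached as far as the arm can. A call with a number of a shift or a turn outside -1 to 1 is refused whole. A call with a gripper value outside its range is refused whole. The fingers move at their own pace and stop on an object; "squeeze" is the grip in N (left out, the last holds). Time passes only in rows, so rows that repeat a pose let the fingers close. It gives the time, the measured TCP pose, the force, the opening and the grip force at its end, in the units of the state.
- manip.get_state(): the state, without advancing time (a new reading comes with each control period).
- optics.read_camera(name): name is "scene" or "top" or "wrist"; returns a dict with "img" (400x640x3 uint8, blue, green, red), "depth" (400x640 float32, m along the optical axis (not along the pixel's ray), 0 where there is no reading), "K" (3x3 intrinsics, pixels), "R" (3x3) and "t" (3): a world point X has camera coordinates R X + t; the wrist camera has in their place "mount" (4x4, takes a point from camera to tool coordinates, whose origin is the TCP and whose axes are the flange's). Camera axes: x right, y down, z forward; pixel columns grow to the right and rows downward; lengths in m; the calibration is good to about 2 mm. A picture is of the moment at which its call begins: read the wrist's pose just before it.
- manip.finish_job(): hands the job in; it is judged then, once.
The state is a dict: "clock": time; "q": joint angles; "joint_vel": joint speeds; "tau": joint torques, N m; "tool_pos": TCP position; "tcp_rot": TCP orientation; "force": force on the tool from outside, world axes, zero at the start; "torque": the same for the moment, N m; "opening": finger opening in m; "finger_force": force on a finger pad.
Only numpy, scipy, OpenCV 4.12 (cv2) and the standard library are available. Lean on these libraries where they do the work, as an engineer would, in place of code of your own. Each camera call takes 0.05 s, during which the arm holds its last target. There are 200 camera calls.

## Working session

There is one attempt and no reset: what is moved stays moved. The work goes in short steps, Python scripts to look and compute and a tool call to move; the robot and the scene stay as the last step left them, time stands still between calls to the robot, and variables do not carry over. Pictures are saved under pics/ and viewed, at most 10 in all, crops included, and the job is handed in when it is done.

Besides the shell and the picture viewer there is one more tool, called after ">>>" as name(argument=value, ...) on one line, values as JSON. jog_arm: Moves the arm, as the interface text tells. Shifts and turns lie within -1 to 1; 1 stands for 0.2 m of shift or pi rad of turn. Its arguments: {"type":"object","properties":{"increments":{"type":"array","items":{"type":"number"}},"squeeze":{"type":"number"}},"required":["increments"]}

```bash
mkdir -p pics
cat > h.py <<'E'
import numpy as np,cv2,pickle
from workcell import manip,optics
def cap(n,f):
    c=optics.read_camera(n); pickle.dump(c,open(f+'.pkl','wb')); cv2.imwrite('pics/'+f+'.png',c['img']); return c
def w(c,u,v,z=None):
    d=np.linalg.inv(c['K'])@[u,v,1]; R,t=c['R'],c['t']
    if z is None: return R.T@(d*c['depth'][int(v),int(u)]-t)
    o=-R.T@t; r=R.T@d; return o+r*(z-o[2])/r[2]
E
python3 - <<'E'
from h import *
s=manip.get_state(); print({k:np.round(v,3) for k,v in s.items()})
for n in ['scene','top']:
    c=cap(n,n+'0'); print(n,c['K'],c['R'],c['t'])
E
```

```text
{'clock': np.float64(0.0), 'q': array([-1.269,  0.494,  1.346,  0.   ,  1.303, -0.096]), 'joint_vel': array([ 0.001,  0.001, -0.001,  0.   ,  0.   , -0.001]), 'tau': array([ 0.0000e+00, -8.8216e+01, -3.8387e+01, -0.0000e+00,  1.0000e-02,
        0.0000e+00]), 'tool_pos': array([ 0.241, -0.576,  0.231]), 'tcp_rot': array([-0.001,  0.98 ,  0.197, -0.   ]), 'force': array([ 0.361,  0.329, -0.197]), 'torque': array([-0.038,  0.022,  0.052]), 'finger_force': np.float64(0.0), 'opening': np.float64(0.085)}
scene [[362.86433469   0.         321.79873951]
 [  0.         362.86433469 199.22937758]
 [  0.           0.           1.        ]] [[ 0.85169583  0.52378714 -0.01616292]
 [ 0.37634177 -0.63282553 -0.67668214]
 [-0.36466572  0.57024458 -0.73609784]] [-0.49831165 -0.19292667  1.49487817]
top [[412.45354608   0.         319.02609513]
 [  0.         412.45354608 202.59987363]
 [  0.           0.           1.        ]] [[ 0.0274048  -0.99957973 -0.0094521 ]
 [-0.99064015 -0.02589239 -0.13402115]
 [ 0.13372009  0.01303646 -0.99093339]] [-0.00429925  0.58640972  1.25358607]
```

View pics/top0.png

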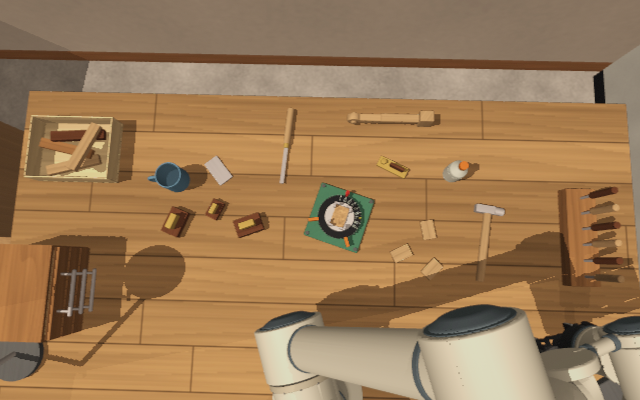

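View pics/scene0.png

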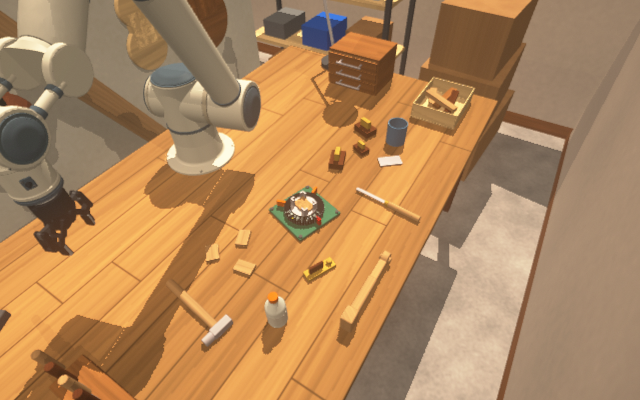

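The top view shows the press at (340,216), the blanks at (428,229), (402,253) and (432,268), and the cauls at (176,221), (215,209) and (250,225). I'll enlarge these next.

Run:
```python
from h import *
c=pickle.load(open('top0.pkl','rb'));im=c['img']
a=cv2.resize(im[175:260,300:380],None,fx=7,fy=7,interpolation=cv2.INTER_CUBIC)[:595]
cv2.imwrite('pics/press.png',a)
b=cv2.resize(im[190:290,380:450],None,fx=5,fy=5,interpolation=cv2.INTER_CUBIC)
d=cv2.resize(im[190:250,155:275],None,fx=5,fy=5,interpolation=cv2.INTER_CUBIC)
o=np.zeros((500,350+20,3),np.uint8);o[:,:350]=b;cv2.imwrite('pics/blk.png',o[:,:350])
m=np.zeros((300+300,800,3),np.uint8); m[:300,:600]=d; m[300:]=0
# compose b scaled into the lower half
cv2.imwrite('pics/caul.png',d)
for n,(u,v),z in [('b1',(428,229),.012),('b2',(402,253),.012),('b3',(432,268),.012),('press',(340,216),.037),('c1',(176,221),.04),('c2',(215,209),.04),('c3',(250,225),.04)]:
    p=w(c,u,v,z); print(n,p.round(3),np.hypot(*p[:2]).round(3),w(c,u,v).round(3))
```

```text
b1 [ 0.515 -0.336  0.012] 0.614 [ 0.515 -0.337  0.005]
b2 [ 0.437 -0.253  0.012] 0.505 [ 0.437 -0.253  0.012]
b3 [ 0.393 -0.347  0.012] 0.524 [ 0.393 -0.348  0.009]
press [ 0.546 -0.055  0.037] 0.549 [ 0.545 -0.055  0.043]
c1 [0.517 0.457 0.04 ] 0.689 [0.517 0.457 0.04 ]
c2 [0.557 0.337 0.04 ] 0.651 [0.558 0.338 0.034]
c3 [0.51  0.224 0.04 ] 0.557 [0.509 0.221 0.06 ]
```

View pics/press.png

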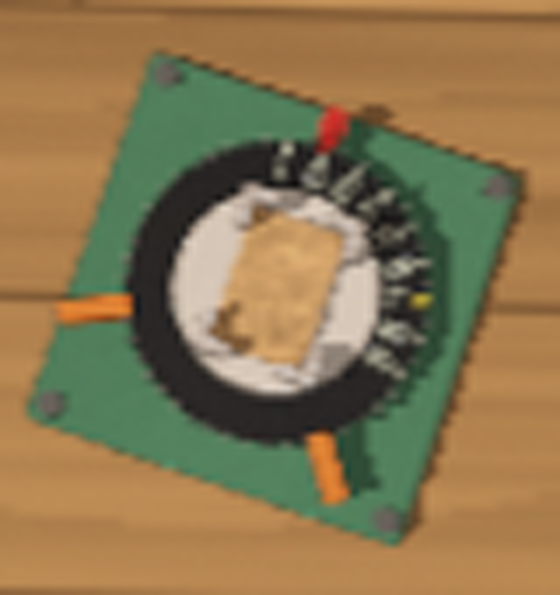

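View pics/caul.png

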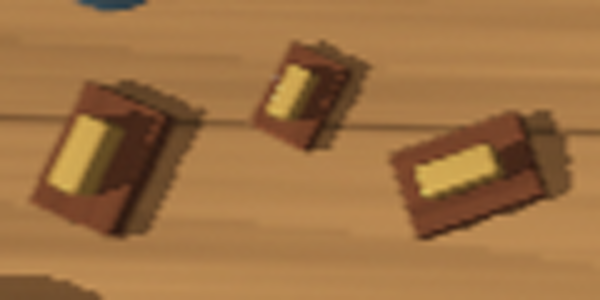

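View pics/blk.png

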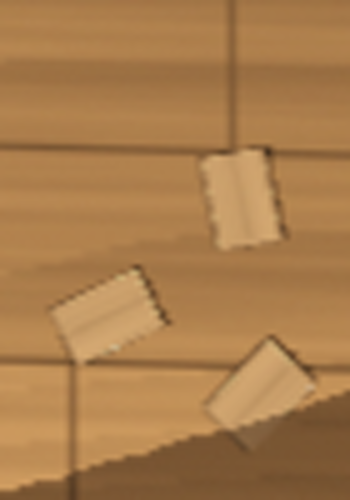

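The crops show the plate corners at (160,55), (522,180), (405,540) and (30,412), with the red pointer at (333,130). Orange lug a is at the left (95,308) and lug b at the bottom (328,470). The collar appears to sit near 2. The middle caul is the smallest, and the upper-right blank, b1, is the farthest.

```bash
cat >> h.py <<'E'
def delta(p,yaw):
    """shift/turn in the jog units from the present state to TCP p, tool down with tool x at yaw (deg)"""
    from scipy.spatial.transform import Rotation as Ro
    s=manip.get_state(); q=np.array(s['tcp_rot']); R=Ro.from_quat(q[[1,2,3,0]])
    a=np.radians(yaw); G=Ro.from_matrix(np.c_[[np.cos(a),np.sin(a),0],[np.sin(a),-np.cos(a),0],[0,0,-1]])
    return np.r_[R.inv().apply(np.array(p)-s['tool_pos'])/.2,(R.inv()*G).as_rotvec()/np.pi].round(4)
E
python3 - <<'E'
from h import *
c=pickle.load(open('top0.pkl','rb'))
def P(x,y,ox,oy,f,z): return w(c,(x+.5)/f-.5+ox,(y+.5)/f-.5+oy,z)
pl=np.array([P(*q,300,175,7,.012) for q in [(157,53),(524,178),(405,542),(30,413)]])
ctr=pl.mean(0);e=(pl[0]+pl[1]-pl[2]-pl[3])/2
ptr=np.array(P(333,120,300,175,7,.041))
print('plate',ctr,[np.linalg.norm(pl[i]-pl[i-1]).round(3) for i in range(4)],'yaw',np.degrees(np.arctan2(e[1],e[0])))
yaw=np.degrees(np.arctan2(e[1],e[0]))
for n,q,z in [('ptr',(333,115),.041),('la',(95,307),.04),('lb',(328,466),.04),('7',(422,300),.035)]:
    d=P(*q,300,175,7,z)-ctr; print(n,np.hypot(*d[:2]),(np.degrees(np.arctan2(d[1],d[0]))-yaw)%360)
b=np.array([P(*q,380,190,5,.012) for q in [(200,158),(268,150),(286,237),(220,249)]])
e=b[0]+b[1]-b[2]-b[3];print('blank',b.mean(0),[np.linalg.norm(b[i]-b[i-1]).round(3) for i in range(4)],np.degrees(np.arctan2(e[1],e[0])))
g=np.array([P(*q,155,190,5,.044) for q in [(291,63),(315,73),(292,118),(267,108)]])
e=g[0]+g[1]-g[2]-g[3];print('grip',g.mean(0),[np.linalg.norm(g[i]-g[i-1]).round(3) for i in range(4)],np.degrees(np.arctan2(e[1],e[0])))
s=optics.read_camera('wrist');print(s['K'],s['mount'])
print(delta([ctr[0],ctr[1],.3],96+0), delta([ctr[0],ctr[1],.3],72))
E
```

```text
plate [ 0.5464553  -0.05439054  0.012     ] [np.float64(0.175), np.float64(0.178), np.float64(0.175), np.float64(0.179)] yaw -17.460443216454276
ptr 0.0816000478602958 2.1738449273971803
la 0.08341737456815566 114.67537724050402
lb 0.08133622950539067 213.32389566407642
7 0.0631745517705233 284.7499145845302
blank [ 0.51386112 -0.33647041  0.012     ] [np.float64(0.059), np.float64(0.044), np.float64(0.056), np.float64(0.043)] 11.63524288768739
grip [0.56096563 0.34273594 0.044     ] [np.float64(0.032), np.float64(0.017), np.float64(0.031), np.float64(0.017)] -24.319731124610392
[[346.09714607   0.         319.63311869]
 [  0.         346.09714607 193.82341704]
 [  0.           0.           1.        ]] [[-1.52176980e-04 -9.62835103e-01 -2.70089876e-01  6.88168096e-02]
 [ 9.99999913e-01 -2.51573413e-04  3.33395488e-04  4.53680207e-05]
 [-3.88952311e-04 -2.70089801e-01  9.62835057e-01 -1.41509194e-01]
 [ 0.00000000e+00  0.00000000e+00  0.00000000e+00  1.00000000e+00]]
[ 2.4148e+00 -1.8173e+00 -3.4390e-01 -2.0000e-04 -2.0000e-04 -4.0700e-01] [ 2.4148e+00 -1.8173e+00 -3.4390e-01 -3.0000e-04 -1.0000e-04 -2.7370e-01]
```

Run:
```python
from h import *
print(delta([.514,-.336,.23],11.6))
```

```text
[ 1.721e+00 -5.810e-01  4.900e-03 -3.000e-04  0.000e+00  6.180e-02]
```

>>> jog_arm(increments=[1, -0.34, 0, 0, 0, 0, -1, 1, -0.34, 0, 0, 0, 0, -1, 1, -0.34, 0, 0, 0, 0, -1, 1, -0.34, 0, 0, 0, 0, -1])

```text
clock: 0.65
tool_pos: [0.4017, -0.4339, 0.2312]
tcp_rot: [-0.0, 0.98, 0.198, 0.0]
force: [-1.2, -1.2, 0.5]
opening: 0.0855
finger_force: 0.0
```

>>> jog_arm(increments=[0.72, -0.24, 0, 0, 0, 0.062, -1, 0.72, -0.24, 0, 0, 0, 0.062, -1, 0.72, -0.24, 0, 0, 0, 0.062, -1, 0.72, -0.24, 0, 0, 0, 0.062, -1, 0.72, -0.24, 0, 0, 0, 0.062, -1])

```text
clock: 1.27
tool_pos: [0.5136, -0.3367, 0.2311]
tcp_rot: [-0.0, 0.995, 0.101, -0.0]
force: [-0.9, -0.4, -0.3]
opening: 0.0856
finger_force: 0.0
```

```bash
cat >> h.py <<'E'
def wcap(f):
    from scipy.spatial.transform import Rotation as Ro
    s=manip.get_state(); c=optics.read_camera('wrist'); q=np.array(s['tcp_rot'])
    T=np.eye(4);T[:3,:3]=Ro.from_quat(q[[1,2,3,0]]).as_matrix();T[:3,3]=s['tool_pos'];M=T@c['mount']
    c['R']=M[:3,:3].T;c['t']=-c['R']@M[:3,3]
    pickle.dump(c,open(f+'.pkl','wb'));cv2.imwrite('pics/'+f+'.png',c['img']);return c
E
python3 - <<'E'
from h import *
c=wcap('w1');s=manip.get_state();print(s['clock'],s['tool_pos'],delta([.514,-.336,.23],11.6))
p=c['R']@[.514,-.336,.012]+c['t'];p=c['K']@p;print(p/p[2])
# pale-region corners near the prediction
u,v=(p/p[2])[:2].astype(int)
print(c['img'][v,u],w(c,u,v))
E
```

```text
1.325 [ 0.51335223 -0.33707738  0.2311389 ] [ 0.0043 -0.0046  0.0057 -0.      0.0001 -0.0003]
[318.99092212 163.74460651   1.        ]
[132 189 237] [ 0.51421282 -0.33487968  0.01005685]
```

View pics/w1.png

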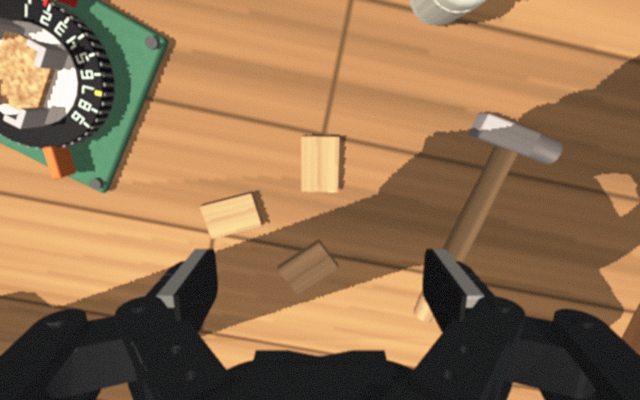

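The wrist view shows blank b1 at (301–340, 135–192), which agrees with the top camera. Next I'll look at the press, aligned with it.

Run:
```python
from h import *
c=pickle.load(open('w1.pkl','rb'))
b=np.array([w(c,*q,.012) for q in [(301,136),(339,135),(340,191.5),(302,191.5)]])
e=b[0]+b[1]-b[2]-b[3];print('blank',b.mean(0),[np.linalg.norm(b[i]-b[i-1]).round(4) for i in range(4)],np.degrees(np.arctan2(e[1],e[0])))
print(delta([.51,-.043,.23],-17.5))
```

```text
blank [ 0.5139261  -0.33765075  0.012     ] [np.float64(0.0595), np.float64(0.0393), np.float64(0.0605), np.float64(0.041)] 12.629043904372603
[ 2.777e-01 -1.444e+00  5.700e-03  0.000e+00  1.000e-04  1.613e-01]
```

>>> jog_arm(increments=[0.18, -0.95, 0, 0, 0, 0, -1, 0.18, -0.95, 0, 0, 0, 0, -1, 0.18, -0.95, 0, 0, 0, 0, -1, 0.18, -0.95, 0, 0, 0, 0, -1])

```text
clock: 1.82
tool_pos: [0.5101, -0.1407, 0.2315]
tcp_rot: [-0.0, 0.995, 0.102, -0.0]
force: [0.4, -0.6, -0.3]
opening: 0.0852
finger_force: 0.0
```

>>> jog_arm(increments=[0.1, -0.49, 0, 0, 0, 0.161, -1, 0.1, -0.49, 0, 0, 0, 0.161, -1, 0.1, -0.49, 0, 0, 0, 0.161, -1, 0.1, -0.49, 0, 0, 0, 0.161, -1, 0.1, -0.49, 0, 0, 0, 0.161, -1])

```text
clock: 2.45
tool_pos: [0.5111, -0.0443, 0.2313]
tcp_rot: [0.0, 0.989, -0.15, 0.0]
force: [-0.2, -0.0, 0.1]
opening: 0.0855
finger_force: 0.0
```

Run:
```python
from h import *
c=wcap('w2');s=manip.get_state();print(s['clock'],s['tool_pos'],s['tcp_rot'])
```

```text
2.5 [ 0.5111228  -0.04423146  0.2312755 ] [ 7.61784946e-05  9.88615994e-01 -1.50460652e-01  4.63425187e-05]
```

View pics/w2.png

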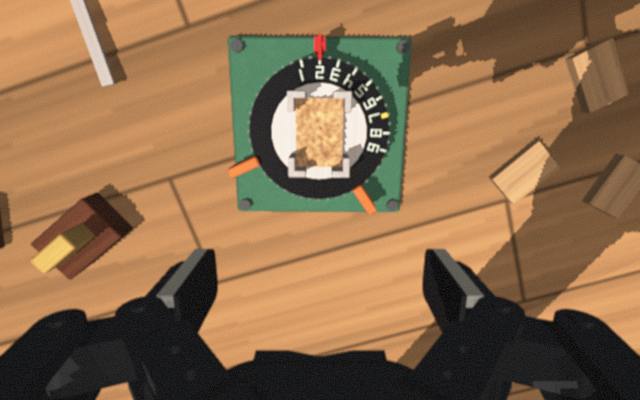

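The aligned view shows 2 at the pointer (320,47). The plate corners are (230,37), (411,36), (403,211) and (238,212), and lug a's outer end is at (230,170).

Run:
```python
from h import *
c=pickle.load(open('w2.pkl','rb'))
for n,qs,z in [('plate',[(230,37),(411,36),(403,211),(238,212)],.012),('angles',[(289,92),(352,92),(349,177),(289,177)],.064)]:
    b=np.array([w(c,*q,z) for q in qs])
    e=b[0]+b[1]-b[2]-b[3];print(n,b.mean(0),[np.linalg.norm(b[i]-b[i-1]).round(4) for i in range(4)],np.degrees(np.arctan2(e[1],e[0])))
k=cv2.resize(c['img'][75:195,270:370],None,fx=5,fy=5,interpolation=cv2.INTER_CUBIC);cv2.imwrite('pics/w2c.png',k)
C=np.array([.5465,-.0545]);a=np.radians(97.5);L=C+.084*np.array([np.cos(a),np.sin(a)]);print(L,delta([*L,.1],97.5))
```

```text
plate [ 0.54532074 -0.05570644  0.012     ] [np.float64(0.1772), np.float64(0.1738), np.float64(0.177), np.float64(0.1812)] -17.242110923251506
angles [ 0.54502691 -0.05479498  0.064     ] [np.float64(0.0746), np.float64(0.0539), np.float64(0.0746), np.float64(0.0549)] -18.29397422893164
[0.5355358  0.02878137] [ 7.900e-03 -3.849e-01  6.563e-01  1.000e-04  0.000e+00 -6.378e-01]
```

View pics/w2c.png

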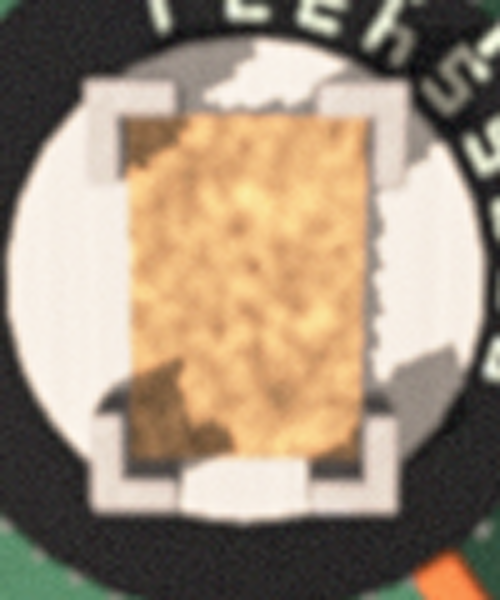

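Run:
```python
from h import *
c=pickle.load(open('w2.pkl','rb'))
for n,qs,z in [('ang',[(85,78),(410,80),(401,516),(90,516)],.064),('cork',[(127,116),(368,116),(363,458),(132,458)],.044)]:
    b=np.array([w(c,(x+.5)/5-.5+270,(y+.5)/5-.5+75,z) for x,y in qs])
    e=b[0]+b[1]-b[2]-b[3];print(n,b.mean(0),[np.linalg.norm(b[i]-b[i-1]).round(4) for i in range(4)],np.degrees(np.arctan2(e[1],e[0])))
C=np.array([.5455,-.055]);a=np.radians(97.5);L=C+.084*np.array([np.cos(a),np.sin(a)]);print(L,delta([*L,.1],97.5))
```

```text
ang [ 0.54551367 -0.05417742  0.064     ] [np.float64(0.0768), np.float64(0.0556), np.float64(0.0765), np.float64(0.0569)] -17.579489490900983
cork [ 0.54580748 -0.05442915  0.044     ] [np.float64(0.0636), np.float64(0.0441), np.float64(0.0636), np.float64(0.0446)] -17.302752377932432
[0.5345358  0.02828137] [ 3.800e-03 -3.811e-01  6.563e-01  1.000e-04  0.000e+00 -6.378e-01]
```

>>> jog_arm(increments=[0, -0.385, 0.1, 0, 0, -0.16, -1, 0, -0.385, 0.2, 0, 0, -0.32, -1, 0, -0.385, 0.3, 0, 0, -0.48, -1, 0, -0.385, 0.4, 0, 0, -0.638, -1, 0, -0.385, 0.4, 0, 0, -0.638, -1, 0, -0.385, 0.4, 0, 0, -0.638, -1, 0, -0.385, 0.4, 0, 0, -0.638, -1, 0, -0.385, 0.4, 0, 0, -0.638, -1, 0, -0.385, 0.4, 0, 0, -0.638, -1, 0, -0.385, 0.4, 0, 0, -0.638, -1, 0, -0.385, 0.4, 0, 0, -0.638, -1, 0, -0.385, 0.4, 0, 0, -0.638, -1])

```text
clock: 4.0
tool_pos: [0.5343, 0.0297, 0.1512]
tcp_rot: [0.0, 0.66, 0.752, -0.0]
force: [-0.3, 0.5, 0.6]
opening: 0.0854
finger_force: 0.0
```

Run:
```python
from h import *
c=wcap('w3');s=manip.get_state();print(s['clock'],s['tool_pos'],s['q'],delta([.5345,.029,.019],97.6))
```

```text
4.05 [0.53419877 0.02980963 0.15124697] [-5.58640753e-02  4.65409373e-01  1.66271783e+00 -3.46848931e-05
  1.01347968e+00 -1.83234995e-01] [-0.0042  0.001   0.6612 -0.      0.     -0.0017]
```

View pics/w3.png

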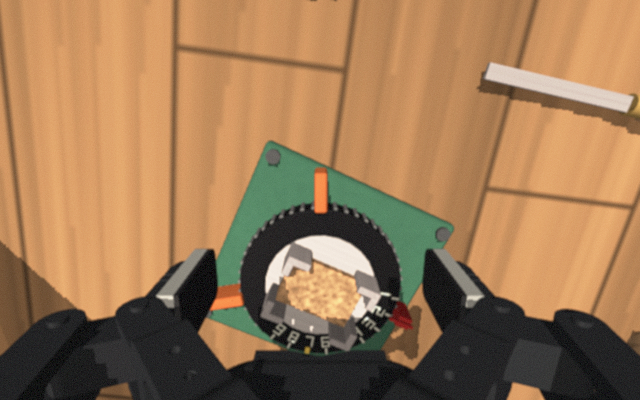

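The view shows lug a centred between the fingers at (320,190), so I'll descend and grip it.

>>> jog_arm(increments=[0, 0, 0.3, 0, 0, 0, -0.2, 0, 0, 0.5, 0, 0, 0, -0.2, 0, 0, 0.66, 0, 0, 0, -0.2, 0, 0, 0.66, 0, 0, 0, 0.2, 0, 0, 0.66, 0, 0, 0, 1, 0, 0, 0.66, 0, 0, 0, 1, 0, 0, 0.66, 0, 0, 0, 1, 0, 0, 0.66, 0, 0, 0, 1], squeeze=20)

```text
clock: 5.05
tool_pos: [0.5348, 0.0302, 0.0205]
tcp_rot: [0.001, 0.66, 0.751, 0.001]
force: [-2.0, -1.9, 9.3]
opening: 0.0093
finger_force: 25.4
```

Run:
```python
from h import *
s=manip.get_state();print(s['clock'],s['tool_pos'],s['opening'],s['finger_force'],s['force'])
# relative arc: tool frame at call start, yaw 97.6
C=np.array([.5456,-.0543])
for d in [10,20,30,40,50,60,70,75,77,78]:
    a=np.radians(97.6+d);p=C+.084*np.array([np.cos(a),np.sin(a)]);print(d,delta([*p,.019],97.6+d))
```

```text
5.05 [0.53478326 0.03022947 0.0205227 ] 0.009272879423377334 25.39782553911209 [-2.00418265 -1.88435505  9.32984788]
10 [-0.0127 -0.0752  0.0075  0.0006  0.0002 -0.0566]
20 [-0.0319 -0.1459  0.0073  0.0006  0.0003 -0.1121]
30 [-0.063  -0.2121  0.0072  0.0006  0.0003 -0.1677]
40 [-0.1052 -0.2719  0.0071  0.0005  0.0004 -0.2232]
50 [-0.1571 -0.3236  0.007   0.0005  0.0004 -0.2788]
60 [-0.2172 -0.3654  0.007   0.0005  0.0005 -0.3343]
70 [-0.2837 -0.3961  0.007   0.0005  0.0005 -0.3899]
75 [-3.187e-01 -4.070e-01  7.000e-03  4.000e-04  5.000e-04 -4.177e-01]
77 [-3.329e-01 -4.105e-01  7.000e-03  4.000e-04  5.000e-04 -4.288e-01]
78 [-3.401e-01 -4.121e-01  7.000e-03  4.000e-04  5.000e-04 -4.343e-01]
```

>>> jog_arm(increments=[0, 0, -0.01, 0, 0, 0, 1, -0.013, -0.075, -0.01, 0, 0, -0.056, 1, -0.032, -0.146, -0.01, 0, 0, -0.112, 1, -0.063, -0.212, -0.01, 0, 0, -0.168, 1, -0.105, -0.272, -0.01, 0, 0, -0.223, 1, -0.157, -0.324, -0.01, 0, 0, -0.279, 1, -0.217, -0.365, -0.01, 0, 0, -0.334, 1, -0.284, -0.396, -0.01, 0, 0, -0.39, 1, -0.322, -0.408, -0.01, 0, 0, -0.42, 1, -0.322, -0.408, -0.01, 0, 0, -0.42, 1])

```text
clock: 6.3
tool_pos: [0.4611, -0.0441, 0.0214]
tcp_rot: [-0.0, 0.061, 0.998, 0.0]
force: [-1.6, 4.0, -9.0]
opening: 0.0093
finger_force: 22.4
```

Run:
```python
from h import *
s=manip.get_state();print(s['clock'],s['tool_pos'],s['opening'],s['finger_force'],s['force'])
a=np.radians(172.6);p=np.array([.5456,-.0543])+.084*np.array([np.cos(a),np.sin(a)]);print(delta([*p,.02],172.6))
```

```text
6.3 [ 0.46110549 -0.04412498  0.02135127] 0.009253348279433663 22.397887408733368 [-1.63865657  3.95548568 -8.98715816]
[-0.0055  0.0039  0.0068  0.0001 -0.0002  0.002 ]
```

>>> jog_arm(increments=[0, 0, 0, 0, 0, 0, -0.2, 0, 0, 0, 0, 0, 0, -0.2, 0, 0, 0, 0, 0, 0, -0.2, 0, 0, -0.3, 0, 0, 0, -0.2, 0, 0, -0.6, 0, 0, 0, -1, 0, 0, -0.9, 0, 0, 0, -1, 0, 0, -0.9, 0, 0, 0, -1])

```text
clock: 7.18
tool_pos: [0.4637, -0.0444, 0.2054]
tcp_rot: [0.004, 0.061, 0.998, -0.001]
force: [-0.0, 0.2, -1.0]
opening: 0.0852
finger_force: 0.0
```

Run:
```python
from h import *
c=cap('top','t1');s=manip.get_state();print(s['clock'],s['tool_pos'],s['opening'],s['force'])
c2=wcap('w4')
# lug positions in wrist cam by orange colour
h=cv2.cvtColor(c2['img'],cv2.COLOR_BGR2HSV);m=cv2.inRange(h,(5,190,120),(14,255,255))
n,l,st,ce=cv2.connectedComponentsWithStats(m)
for i in range(1,n):
    if st[i,4]>60:
        p=w(c2,*ce[i],.035);d=p[:2]-[.5456,-.0543];print(st[i,4],ce[i],np.hypot(*d),(np.degrees(np.arctan2(d[1],d[0]))+17.4)%360)
print(delta([.514,-.3376,.15],192.6))
o=np.hstack([cv2.resize(c['img'][165:265,290:390],(400,400),interpolation=cv2.INTER_CUBIC),cv2.resize(c2['img'],(640,400))[:,120:520]]);cv2.imwrite('pics/v1.png',o)
```

```text
7.225 [ 0.46252416 -0.04418229  0.20317398] 0.085789977223856 [ 0.58592333 -0.79268592  0.03740105]
[-4.3780e-01 -1.4252e+00  2.5940e-01 -1.0000e-04  5.0000e-04 -1.0880e-01]
```

View pics/v1.png

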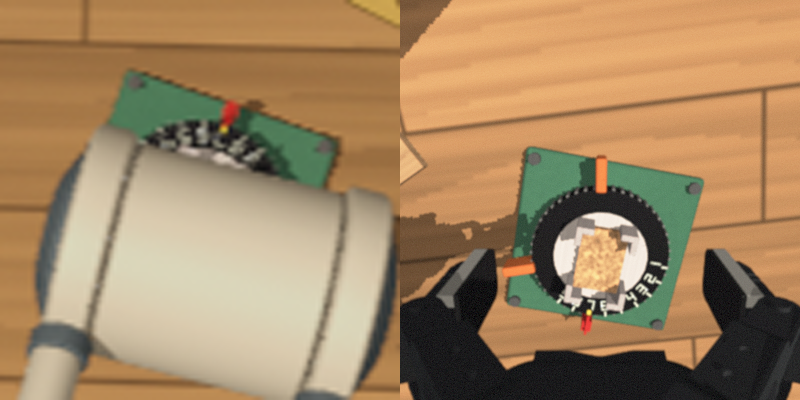

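The yellow 7 bar sits at the red pointer in both views (at (225,128) in the top crop). Lug a is at wrist pixel (321,174) and lug b at (238,268). I'll check those numerically and then go to the blank.

Run:
```python
from h import *
c2=pickle.load(open('w4.pkl','rb'))
h=cv2.cvtColor(c2['img'],cv2.COLOR_BGR2HSV);print(h[174,321],h[268,238])
m=cv2.inRange(h,(4,170,150),(15,255,255));m[:,:200]=0;m[:,450:]=0
n,l,st,ce=cv2.connectedComponentsWithStats(m)
for i in range(1,n):
    if st[i,4]>60:
        p=w(c2,*ce[i],.038);d=p[:2]-[.5456,-.0543];print(st[i],ce[i],np.hypot(*d),(np.degrees(np.arctan2(d[1],d[0]))+17.4)%360)
for q in [(321,174),(238,268)]:
        p=w(c2,*q,.04);d=p[:2]-[.5456,-.0543];print(np.hypot(*d),(np.degrees(np.arctan2(d[1],d[0]))+17.4)%360)
print(delta([.514,-.3376,.15],192.6))
```

```text
[ 12 170 250] [ 12 174 250]
[316 156  11  37 368] [320.67119565 174.32336957] 0.08320604728308541 189.8218898225722
[222 262  33  15 316] [238.36075949 269.18037975] 0.0808440244993723 289.0926259517612
0.0839608030721925 189.62885607924395
0.08027134845424684 287.45953083272525
[-4.3780e-01 -1.4252e+00  2.5940e-01 -1.0000e-04  5.0000e-04 -1.0880e-01]
```

>>> jog_arm(increments=[-0.22, -0.95, 0, 0, 0, 0, -1, -0.22, -0.95, 0, 0, 0, 0, -1, -0.22, -0.95, 0, 0, 0, 0, -1, -0.22, -0.95, 0, 0, 0, 0, -1])

```text
clock: 7.78
tool_pos: [0.4817, -0.2412, 0.1994]
tcp_rot: [-0.001, 0.063, 0.998, 0.0]
force: [-0.3, 0.0, 0.3]
opening: 0.0853
finger_force: 0.0
```

>>> jog_arm(increments=[-0.218, -0.475, 0.13, 0, 0, -0.109, -1, -0.218, -0.475, 0.26, 0, 0, -0.109, -1, -0.218, -0.475, 0.26, 0, 0, -0.109, -1, -0.218, -0.475, 0.26, 0, 0, -0.109, -1])

```text
clock: 8.28
tool_pos: [0.5133, -0.3363, 0.1482]
tcp_rot: [-0.001, -0.11, 0.994, 0.001]
force: [-0.5, 0.3, 0.3]
opening: 0.0856
finger_force: 0.0
```

```bash
cat >> h.py <<'E'
def blob(c,m,z,lo=300,near=None):
    n,l,st,ce=cv2.connectedComponentsWithStats(m)
    for i in range(1,n):
        if st[i,4]<lo: continue
        p=w(c,*ce[i],z)
        if near is not None and np.hypot(*(p[:2]-near))>.04: continue
        k=max(cv2.findContours((l==i).astype('uint8'),0,1)[0],key=len).reshape(-1,2)
        q=np.array([w(c,*a,z)[:2] for a in k],np.float32); r=cv2.minAreaRect(q)
        print(st[i],np.round(r[0],4),np.round(r[1],4),round(r[2],1))
E
python3 - <<'E'
from h import *
c=wcap('w5');s=manip.get_state();print(s['clock'],s['tool_pos'])
D=c['depth'];u,v=np.meshgrid(np.arange(640),np.arange(400))
X=np.stack([u,v,np.ones_like(u)],-1)@np.linalg.inv(c['K']).T*D[...,None]
W=(X-c['t'])@c['R'];m=((W[...,2]>.007)&(W[...,2]<.018)&(D>0)).astype('uint8')*255
blob(c,m,.012,near=[.514,-.3376])
# by brightness (pale)
h=cv2.cvtColor(c['img'],cv2.COLOR_BGR2HSV);near=np.hypot(W[...,0]-.514,W[...,1]+.3376)<.05
p=c['K']@(c['R']@[.514,-.3376,.012]+c['t']);print(p/p[2]);y,x=int(p[1]/p[2]),int(p[0]/p[2]);print(h[y,x],h[y,x+70],h[y,x-70])
print(delta([.514,-.3376,.003],192.6))
E
```

```text
8.325 [ 0.51361659 -0.33623083  0.14905359]
[ 295  144   50   72 3395] [ 0.5119 -0.3369] [0.06   0.0395] 11.5
[317.6401428  182.89627423   1.        ]
[ 17 109 242] [ 15 134 221] [ 13 126 127]
[-9.000e-04 -8.000e-03  7.303e-01  4.000e-04 -2.000e-04  1.000e-04]
```

>>> jog_arm(increments=[0.006, -0.003, 0.3, 0, 0, 0.004, -0.3, 0.006, -0.003, 0.55, 0, 0, 0.004, -0.3, 0.006, -0.003, 0.7, 0, 0, 0.004, -0.3, 0.006, -0.003, 0.74, 0, 0, 0.004, -0.3, 0.006, -0.003, 0.74, 0, 0, 0.004, -0.3])

```text
clock: 8.95
tool_pos: [0.5133, -0.3381, 0.0022]
tcp_rot: [0.0, -0.104, 0.995, -0.0]
force: [-0.1, -0.2, -0.0]
opening: 0.0555
finger_force: 0.0
```

>>> jog_arm(increments=[0, 0, 0, 0, 0, 0, 0.2, 0, 0, 0, 0, 0, 0, 0.5, 0, 0, 0, 0, 0, 0, 0.8, 0, 0, 0, 0, 0, 0, 0.8], squeeze=30)

```text
clock: 9.45
tool_pos: [0.5137, -0.3388, 0.0031]
tcp_rot: [0.001, -0.104, 0.995, -0.001]
force: [-1.0, 2.7, 6.4]
opening: 0.0389
finger_force: 29.9
```

>>> jog_arm(increments=[0, 0, -0.2, 0, 0, 0, 0.8, 0, 0, -0.5, 0, 0, 0, 0.8, 0, 0, -0.75, 0, 0, 0, 0.8, 0, 0, -0.75, 0, 0, 0, 0.8])

```text
clock: 9.95
tool_pos: [0.5148, -0.3399, 0.1567]
tcp_rot: [0.003, -0.104, 0.995, -0.003]
force: [0.2, -0.8, -0.9]
opening: 0.0388
finger_force: 31.1
```

```bash
cat >> h.py <<'E'
def tool_rect(c,z0,z1,box=.045):
    """rectangle (tool x,y) of what lies between tool z0 and z1, by depth"""
    D=c['depth'];u,v=np.meshgrid(np.arange(640),np.arange(400))
    X=np.stack([u,v,np.ones_like(u)],-1)@np.linalg.inv(c['K']).T*D[...,None]
    T=X@c['mount'][:3,:3].T+c['mount'][:3,3]
    m=(D>0)&(T[...,2]>z0)&(T[...,2]<z1)&(abs(T[...,0])<box)&(abs(T[...,1])<box)
    return T,m
E
python3 - <<'E'
from h import *
c=wcap('w6');s=manip.get_state();print(s['clock'],s['tool_pos'],s['opening'],s['finger_force'])
T,m=tool_rect(c,-.02,.02)
print('z med',np.percentile(T[m][:,2],[5,25,50,75,95]))
k=m&(abs(T[...,1])<.015); P=T[k]; print(len(P),np.percentile(P[:,2],[5,50,95]),'x',np.percentile(P[:,0],[0.5,2,98,99.5]))
for y in np.arange(-.014,.015,.007):
    q=P[abs(P[:,1]-y)<.0015]; print(round(y,3),q[:,0].min().round(4),q[:,0].max().round(4))
for x in [.014,.018,.022,.026]:
    q=T[m&(abs(T[...,0]-x)<.0015)]; print(x,q[:,1].min().round(4),q[:,1].max().round(4))
print(delta([.5456,-.0543,.12],162.6))
E
```

```text
10.0 [ 0.51379987 -0.33911665  0.15419106] 0.038679884846750785 31.081552505493164
z med [-0.01326187 -0.00821406 -0.00774105 -0.00729675 -0.00623178]
9532 [-0.00864757 -0.00768411 -0.00620001] x [-0.02912234 -0.02792203  0.0302675   0.03045123]
-0.014 -0.0301 0.0305
-0.007 -0.0297 0.0306
0.0 -0.0302 0.0306
0.007 -0.0299 0.0305
0.014 -0.0295 0.0306
0.014 -0.0199 0.0198
0.018 -0.0197 0.0196
0.022 -0.0201 0.02
0.026 -0.0199 0.0197
[-4.4940e-01  1.3611e+00  1.6700e-01 -1.0000e-03  1.3000e-03  1.6300e-01]
```

>>> jog_arm(increments=[-0.3, 0.95, 0, 0, 0, 0, 0.8, -0.3, 0.95, 0, 0, 0, 0, 0.8, -0.3, 0.95, 0, 0, 0, 0, 0.8, -0.3, 0.95, 0, 0, 0, 0, 0.8])

```text
clock: 10.5
tool_pos: [0.5314, -0.1365, 0.1506]
tcp_rot: [-0.001, -0.105, 0.994, 0.001]
force: [0.1, -1.2, -0.8]
opening: 0.039
finger_force: 31.1
```

>>> jog_arm(increments=[-0.149, 0.411, 0, 0, 0, 0.163, 0.8, -0.149, 0.411, 0.15, 0, 0, 0.163, 0.8, -0.149, 0.411, 0.15, 0, 0, 0.163, 0.8, -0.149, 0.411, 0.15, 0, 0, 0.163, 0.8, -0.149, 0.411, 0.15, 0, 0, 0.163, 0.8])

```text
clock: 11.12
tool_pos: [0.5445, -0.0542, 0.1213]
tcp_rot: [0.0, 0.15, 0.989, -0.0]
force: [0.1, -0.2, -0.9]
opening: 0.0391
finger_force: 31.1
```

Run:
```python
from h import *
import time
for i in range(3):
    c=wcap('w7');s=manip.get_state();print(s['clock'],s['tool_pos'],delta([.5456,-.0543,.068],162.6))
# angle tops/press by depth in world coords, z 0.058..0.07
D=c['depth'];u,v=np.meshgrid(np.arange(640),np.arange(400))
X=np.stack([u,v,np.ones_like(u)],-1)@np.linalg.inv(c['K']).T*D[...,None]
W=(X-c['t'])@c['R'];m=(D>0)&(W[...,2]>.058)&(W[...,2]<.068)&(np.hypot(W[...,0]-.5456,W[...,1]+.0543)<.06)
q=W[m][:,:2]; 
a=np.radians(-17.4);R=np.array([[np.cos(a),np.sin(a)],[-np.sin(a),np.cos(a)]]);e=(q-[.5456,-.0543])@R.T
print(m.sum(),np.percentile(W[m][:,2],[5,50,95]));H=lambda k:np.histogram(e[:,k],np.arange(-.05,.051,.004))[0];print(H(0),H(1));print(np.percentile(e,[1,99],axis=0))
```

```text
11.175 [ 0.54449726 -0.05421356  0.12136477] [-5.300e-03  1.200e-03  2.668e-01 -0.000e+00  1.000e-04  7.000e-04]
11.225 [ 0.54453577 -0.05414071  0.12144167] [-5.200e-03  8.000e-04  2.672e-01  0.000e+00  1.000e-04  5.000e-04]
11.275 [ 0.54452016 -0.0540903   0.1214631 ] [-5.400e-03  6.000e-04  2.673e-01  0.000e+00  1.000e-04  3.000e-04]
1026 [0.06071657 0.06275372 0.06384319]
[  0   0  60 401 231 137 147  50   0   0   0   0   0   0   0   0   0   0
   0   0   0   0   0   0   0] [  0   0   0   0   0  77 212  95  76  51   0   0   0   0   0  31  79  77
 212 116   0   0   0   0   0]
[[-0.03824544 -0.0273784 ]
 [-0.02072171  0.02806353]]
```

>>> jog_arm(increments=[-0.006, 0.002, 0.1, 0, 0, 0, 0.8, -0.006, 0.002, 0.2, 0, 0, 0, 0.8, -0.006, 0.002, 0.27, 0, 0, 0, 0.8, -0.006, 0.002, 0.31, 0, 0, 0, 0.8, -0.006, 0.002, 0.33, 0, 0, 0, 0.8, -0.006, 0.002, 0.33, 0, 0, 0, 0.8])

```text
clock: 12.02
tool_pos: [0.5458, -0.0536, 0.0554]
tcp_rot: [0.0, 0.151, 0.988, -0.0]
force: [0.1, 0.3, -0.0]
opening: 0.0391
finger_force: 31.1
```

>>> jog_arm(increments=[0, 0, 0.01, 0, 0, 0, 0.8, 0, 0, 0.02, 0, 0, 0, 0.8, 0, 0, 0.03, 0, 0, 0, 0.8, 0, 0, 0.035, 0, 0, 0, 0.8, 0, 0, 0.035, 0, 0, 0, 0.8])

```text
clock: 12.65
tool_pos: [0.5456, -0.0535, 0.0482]
tcp_rot: [-0.0, 0.151, 0.988, 0.0]
force: [0.1, 0.1, -0.4]
opening: 0.0389
finger_force: 31.1
```

No contact on an angle (force is about 0). I'll lower a little more until it touches the cork, then release.

>>> jog_arm(increments=[0, 0, 0.008, 0, 0, 0, 0.8, 0, 0, 0.012, 0, 0, 0, 0.8, 0, 0, 0.012, 0, 0, 0, 0.8])

```text
clock: 13.02
tool_pos: [0.5458, -0.0536, 0.047]
tcp_rot: [0.0, 0.151, 0.988, -0.0]
force: [-5.5, 1.6, 25.8]
opening: 0.0392
finger_force: 33.7
```

>>> jog_arm(increments=[0, 0, 0, 0, 0, 0, -0.2, 0, 0, 0, 0, 0, 0, -0.4, 0, 0, 0, 0, 0, 0, -0.4, 0, 0, -0.1, 0, 0, 0, -0.4, 0, 0, -0.4, 0, 0, 0, -1, 0, 0, -0.8, 0, 0, 0, -1, 0, 0, -0.8, 0, 0, 0, -1])

```text
clock: 13.9
tool_pos: [0.5471, -0.0538, 0.2097]
tcp_rot: [0.003, 0.151, 0.988, -0.0]
force: [-0.0, -0.1, -1.1]
opening: 0.085
finger_force: 0.0
```

```bash
cat >> h.py <<'E'
def world(c):
    D=c['depth'];u,v=np.meshgrid(np.arange(640),np.arange(400))
    X=np.stack([u,v,np.ones_like(u)],-1)@np.linalg.inv(c['K']).T*D[...,None]
    W=(X-c['t'])@c['R'];W[D<=0]=9;return W
E
python3 - <<'E'
from h import *
c=wcap('w8');s=manip.get_state();print(s['clock'],s['tool_pos'],s['opening'])
W=world(c);a=np.radians(-17.4);R=np.array([[np.cos(a),np.sin(a)],[-np.sin(a),np.cos(a)]])
e=(W[...,:2]-[.5456,-.0543])@R.T
for x in [-.025,0,.025]:
  for y in [-.012,0,.012]:
    k=(abs(e[...,0]-x)<.003)&(abs(e[...,1]-y)<.003)&(W[...,2]<.09);print(x,y,k.sum(),np.median(W[...,2][k]).round(4))
print(delta([.561,.343,.2],155.7))
E
```

```text
13.95 [ 0.54733245 -0.05382459  0.2101765 ] 0.08567711626892517
-0.025 -0.012 48 0.0548
-0.025 0 49 0.0549
-0.025 0.012 49 0.055
0 -0.012 44 0.0551
0 0 49 0.0549
0 0.012 48 0.0548
0.025 -0.012 46 0.0548
0.025 0 41 0.0547
0.025 0.012 47 0.0549
[5.2840e-01 1.9137e+00 4.8900e-02 3.0000e-04 1.9000e-03 3.8300e-02]
```

>>> jog_arm(increments=[0.26, 0.96, 0, 0, 0, 0, -1, 0.26, 0.96, 0, 0, 0, 0, -1, 0.26, 0.96, 0, 0, 0, 0, -1, 0.26, 0.96, 0, 0, 0, 0, -1])

```text
clock: 14.45
tool_pos: [0.5529, 0.1486, 0.2049]
tcp_rot: [-0.001, 0.15, 0.989, 0.0]
force: [-0.3, -1.3, 0.3]
opening: 0.0852
finger_force: 0.0
```

>>> jog_arm(increments=[0.26, 0.95, 0, 0, 0, 0.038, -1, 0.26, 0.95, 0, 0, 0, 0.038, -1, 0.26, 0.95, 0, 0, 0, 0.038, -1, 0.26, 0.95, 0, 0, 0, 0.038, -1, 0.26, 0.95, 0, 0, 0, 0.038, -1])

```text
clock: 15.08
tool_pos: [0.5605, 0.3417, 0.205]
tcp_rot: [-0.0, 0.21, 0.978, -0.001]
force: [0.1, -0.1, -0.4]
opening: 0.0852
finger_force: 0.0
```

```bash
cat >> h.py <<'E'
def look(f,ctr,bands,r=.05):
    c=wcap(f);s=manip.get_state();print(s['clock'],s['tool_pos'],s['opening']);W=world(c)
    near=np.hypot(W[...,0]-ctr[0],W[...,1]-ctr[1])<r
    for a,b in bands:
        m=(near&(W[...,2]>a)&(W[...,2]<b)).astype('uint8')
        n,l,st,ce=cv2.connectedComponentsWithStats(m)
        for i in range(1,n):
            if st[i,4]>80:
                q=W[l==i].astype(np.float32);k=cv2.minAreaRect(q[:,:2].copy());print((a,b),st[i,4],np.median(q[:,2]).round(4),np.round(k[0],4),np.round(k[1],4),round(k[2],1))
    return c
E
python3 - <<'E'
from h import *
look('w9',[.561,.343],[(.039,.05),(.014,.025)])
print(delta([.561,.343,.1],155.7))
E
```

```text
15.125 [0.56065407 0.3409113  0.20520294] 0.08527257668314249
(0.039, 0.05) 556 0.0428 [0.5601 0.3433] [0.0128 0.0342] 65.6
(0.014, 0.025) 1914 0.0188 [0.5599 0.3432] [0.04   0.0598] 65.5
[ 2.50e-03  1.09e-02  5.26e-01 -4.00e-04 -2.00e-04  2.00e-04]
```

>>> jog_arm(increments=[0.007, 0.009, 0.3, 0, 0, 0, -0.3, 0.007, 0.009, 0.6, 0, 0, 0, -0.3, 0.007, 0.009, 0.8, 0, 0, 0, -0.3, 0.007, 0.009, 0.88, 0, 0, 0, -0.3, 0.007, 0.009, 0.912, 0, 0, 0, -0.1, 0.007, 0.009, 0.912, 0, 0, 0, 0.2])

```text
clock: 15.88
tool_pos: [0.561, 0.3442, 0.0246]
tcp_rot: [0.001, 0.21, 0.978, 0.0]
force: [-0.1, -0.3, 0.6]
opening: 0.0341
finger_force: 0.0
```

>>> jog_arm(increments=[0, 0, 0, 0, 0, 0, 0.5, 0, 0, 0, 0, 0, 0, 0.8, 0, 0, 0, 0, 0, 0, 1, 0, 0, 0, 0, 0, 0, 1, 0, 0, 0, 0, 0, 0, 1], squeeze=40)

```text
clock: 16.5
tool_pos: [0.5609, 0.3447, 0.0249]
tcp_rot: [0.001, 0.21, 0.978, 0.001]
force: [-0.0, -0.8, 7.5]
opening: 0.0132
finger_force: 40.0
```

>>> jog_arm(increments=[0, 0, -0.2, 0, 0, 0, 1, 0, 0, -0.5, 0, 0, 0, 1, 0, 0, -0.75, 0, 0, 0, 1, 0, 0, -0.75, 0, 0, 0, 1])

```text
clock: 17.0
tool_pos: [0.5621, 0.3454, 0.1784]
tcp_rot: [0.003, 0.21, 0.978, 0.003]
force: [-0.3, -0.4, -2.8]
opening: 0.013
finger_force: 39.7
```

Run:
```python
from h import *
c=wcap('w10');s=manip.get_state();print(s['clock'],s['tool_pos'],s['opening'],s['finger_force'],s['force'])
T,m=tool_rect(c,-.01,.015)
P=T[m];print(len(P),np.percentile(P[:,2],[2,25,50,75,98]))
for y in [-.017,-.012,.012,.017]:
    q=P[abs(P[:,1]-y)<.0015]; print('y',y,len(q),q[:,0].min().round(4),q[:,0].max().round(4),np.median(q[:,2]))
for x in [.016,.02,.024,.028]:
    q=P[abs(P[:,0]-x)<.0015]; print('x',x,len(q),q[:,1].min().round(4),q[:,1].max().round(4),np.median(q[:,2]))
print(delta([.5456,-.0543,.19],162.6))
```

```text
17.05 [0.56089224 0.34476416 0.1756292 ] 0.012889945223546041 39.739338755607605 [-0.25868345  0.06720329 -3.22118829]
4978 [-0.00886719  0.00540036  0.00600455  0.00653185  0.01270522]
y -0.017 463 0.0019 0.0304 0.006047228379634811
y -0.012 403 0.0076 0.0303 0.005994962961438227
y 0.012 399 0.0072 0.0305 0.005963919404552348
y 0.017 455 0.002 0.0305 0.005943745544617712
x 0.016 813 -0.0197 0.0199 0.005364662611813703
x 0.02 563 -0.0196 0.0197 0.006043389199601484
x 0.024 576 -0.02 0.0202 0.005994450906923424
x 0.028 608 -0.0199 0.02 0.006087615927285087
[-7.4960e-01 -1.8506e+00 -7.5600e-02  9.0000e-04  8.0000e-04 -3.8000e-02]
```

>>> jog_arm(increments=[-0.37, -0.93, 0, 0, 0, 0, 1, -0.37, -0.93, 0, 0, 0, 0, 1, -0.37, -0.93, 0, 0, 0, 0, 1, -0.37, -0.93, 0, 0, 0, 0, 1])

```text
clock: 17.55
tool_pos: [0.55, 0.141, 0.1722]
tcp_rot: [-0.001, 0.211, 0.977, -0.001]
force: [0.4, 1.4, -2.1]
opening: 0.0132
finger_force: 40.0
```

>>> jog_arm(increments=[-0.38, -0.92, 0, 0, 0, -0.038, 1, -0.38, -0.92, 0, 0, 0, -0.038, 1, -0.38, -0.92, 0, 0, 0, -0.038, 1, -0.38, -0.92, 0.1, 0, 0, -0.038, 1, -0.38, -0.92, 0.1, 0, 0, -0.038, 1, -0.38, -0.92, 0.1, 0, 0, -0.038, 1])

```text
clock: 18.3
tool_pos: [0.5449, -0.0535, 0.1534]
tcp_rot: [-0.0, 0.151, 0.989, 0.0]
force: [-0.4, -0.2, -1.9]
opening: 0.0135
finger_force: 40.2
```

Run:
```python
from h import *
for i in range(3):
    c=wcap('w11');s=manip.get_state();print(s['clock'],s['tool_pos'],delta([.5457,-.0539,.0815],162.6))
W=world(c);m=(W[...,2]>.058)&(W[...,2]<.068)&(np.hypot(W[...,0]-.5456,W[...,1]+.0543)<.06)
a=np.radians(-17.4);R=np.array([[np.cos(a),np.sin(a)],[-np.sin(a),np.cos(a)]]);e=(W[m][:,:2]-[.5456,-.0543])@R.T
print(m.sum(),np.percentile(e,[1,99],axis=0))
```

```text
18.35 [ 0.54517068 -0.05344269  0.15365153] [-3.300e-03 -1.500e-03  3.608e-01  1.000e-04 -1.000e-04  4.000e-04]
18.4 [ 0.54526754 -0.05349226  0.15384119] [-2.600e-03 -1.400e-03  3.617e-01  1.000e-04  1.000e-04  5.000e-04]
18.45 [ 0.54534408 -0.05362743  0.15392361] [-1.900e-03 -8.000e-04  3.621e-01  0.000e+00  2.000e-04  5.000e-04]
781 [[-0.03830922 -0.02743396]
 [-0.02084279  0.0280654 ]]
```

>>> jog_arm(increments=[-0.005, -0.001, 0.1, 0, 0, 0, 1, -0.005, -0.001, 0.2, 0, 0, 0, 1, -0.005, -0.001, 0.27, 0, 0, 0, 1, -0.005, -0.001, 0.3, 0, 0, 0, 1, -0.005, -0.001, 0.325, 0, 0, 0, 1, -0.005, -0.001, 0.345, 0, 0, 0, 1, -0.005, -0.001, 0.345, 0, 0, 0, 1])

```text
clock: 19.32
tool_pos: [0.546, -0.0552, 0.0845]
tcp_rot: [0.0, 0.151, 0.988, -0.0]
force: [0.2, 0.3, -2.5]
opening: 0.0129
finger_force: 40.2
```

>>> jog_arm(increments=[0, 0, 0.006, 0, 0, 0, 1, 0, 0, 0.012, 0, 0, 0, 1, 0, 0, 0.016, 0, 0, 0, 1, 0, 0, 0.016, 0, 0, 0, 1])

```text
clock: 19.82
tool_pos: [0.5459, -0.0551, 0.0813]
tcp_rot: [-0.0, 0.151, 0.988, 0.0]
force: [0.3, -0.3, -0.9]
opening: 0.0131
finger_force: 40.2
```

Force shows it just touching; one millimetre more, then release and rise.

>>> jog_arm(increments=[0, 0, 0.004, 0, 0, 0, 1, 0, 0, 0.004, 0, 0, 0, 1])

```text
clock: 20.08
tool_pos: [0.546, -0.0552, 0.0809]
tcp_rot: [0.0, 0.151, 0.988, -0.0]
force: [-2.2, 0.5, 6.1]
opening: 0.013
finger_force: 41.3
```

>>> jog_arm(increments=[0, 0, 0, 0, 0, 0, 0.4, 0, 0, 0, 0, 0, 0, 0.2, 0, 0, 0, 0, 0, 0, 0.2, 0, 0, -0.1, 0, 0, 0, 0.2, 0, 0, -0.4, 0, 0, 0, -0.5, 0, 0, -0.75, 0, 0, 0, -1, 0, 0, -0.75, 0, 0, 0, -1])

```text
clock: 20.95
tool_pos: [0.5478, -0.0555, 0.2348]
tcp_rot: [0.004, 0.151, 0.988, -0.0]
force: [0.6, -1.1, -0.7]
opening: 0.0849
finger_force: 0.0
```

Run:
```python
from h import *
c=look('w12',[.5456,-.0543],[(.09,.105),(.069,.082),(.06,.068)])
W=world(c);a=np.radians(-17.4);R=np.array([[np.cos(a),np.sin(a)],[-np.sin(a),np.cos(a)]]);e=(W[...,:2]-[.5456,-.0543])@R.T
for x,y in [(-.025,-.014),(-.025,.014),(.025,-.014),(.025,.014)]:
    k=(abs(e[...,0]-x)<.003)&(abs(e[...,1]-y)<.003);print(x,y,np.median(W[...,2][k]).round(4))
h=cv2.cvtColor(c['img'],cv2.COLOR_BGR2HSV);m=cv2.inRange(h,(4,150,130),(15,255,255))
n,l,st,ce=cv2.connectedComponentsWithStats(m)
for i in range(1,n):
    p=w(c,*ce[i],.038);d=p[:2]-[.5456,-.0543]
    if st[i,4]>60 and .07<np.hypot(*d)<.1: print('lug',st[i,4],np.hypot(*d),(np.degrees(np.arctan2(d[1],d[0]))+17.4)%360)
```

```text
21.0 [ 0.54712103 -0.05538284  0.23342172] 0.08542190433336777
(0.09, 0.105) 686 0.0987 [ 0.5453 -0.0549] [0.0135 0.0333] 72.2
(0.069, 0.082) 2223 0.0748 [ 0.5452 -0.055 ] [0.0401 0.0593] 72.6
(0.06, 0.068) 201 0.0628 [ 0.5114 -0.0643] [0.0144 0.0173] 71.2
(0.06, 0.068) 217 0.0627 [ 0.5238 -0.0261] [0.0154 0.0184] 73.9
(0.06, 0.068) 159 0.0629 [ 0.5666 -0.0818] [0.0153 0.0176] 73.0
(0.06, 0.068) 164 0.0628 [ 0.5788 -0.0435] [0.0154 0.0175] 71.8
-0.025 -0.014 0.0749
-0.025 0.014 0.0749
0.025 -0.014 0.0748
0.025 0.014 0.075
lug 407 0.08227199601770574 189.66347871707495
lug 380 0.0813230724891364 289.0941352990692
```

The caul is level, centred between the angles and at the right height, and the lugs read 190°/289°, so the collar is still at 7.

```bash
python3 -c "
from workcell import manip
print(manip.finish_job())"
```

```text
the job is handed in; nothing more can be done
None
```

The job is handed in: the collar is clicked in at 7, the maple blank lies flat in the pocket with the smallest pressing block square on top, grip up, and nothing else on the bench was handled; it took about 21 s of robot time.

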